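# Load a glass-bottom multiwell plate into a microscope stage adapter and clamp it

### The job

Load the black multiwell plate into the bay of the stage adapter: swing the adapter's clamp lever clear, slide the plate along the adapter's floor up to the back stop without lifting it, then swing the lever fully shut again so that its sprung roller holds the plate in the corner against back stop and datum rail. The plate has a thin glass bottom: push it gently, never with more than about 10 N, and leave the other things on the desk where they are.

Things in the scene. Friction and masses are not known exactly. Their poses are not given: they have to be found in the camera images.
- holder: Stage adapter, fixed: a flat aluminium tray; origin on the desk, x = loading direction, z up. In its frame (mm) the tray spans x -172 to 152, y -80 to 78, its floor is at z = 8. At negative x is the bare loading apron where the plate waits, at positive x the bay with a window in its floor. At negative y an ear carries the clamp lever.
- bay (a point): Centre of the bay's floor, at holder (75, 0, 8) mm, axes as the holder's: the plate's origin is here when home. In this frame (mm): back stop 11 high, its two sprung buttons reach out to x = 64 and give up to 4 under 2.5 to 10 N; rails 6 high, x = -61 to 73, datum rail's face at y = 43, the other's at -46; from x = -61 back to -125 lead-ins flare by 25 mm a side.
- plate: Black 24-well plate with glass bottom, 128 (its x) by 86 (its y) by 14.4 mm high, 80 to 170 g, corners cut at 45 degrees by 8 mm; origin at the centre of its underside. It starts on the loading apron, x within 0.1 rad of the holder's x. Over 12 N of pressure breaks it (a grip is too much): push it at its rear (-x) edge, tips just above the floor.
- lever (a joint): Clamp lever's angle, rad: 0 = fully shut (on its own end stop), 1.15 = open; opens anticlockwise from above, stays where left (4 N at the knob). Shut, its arm points at 135 degrees in the holder's frame and its sprung roller bars the plate's way; from 0.6 on the plate passes. Shut behind the plate, the roller gives 4 mm and presses the cut rear corner with 3 N; it takes up 2 to 3 mm.
- lever_pivot (a point): Upright pivot axis of the lever, at floor level, at holder (48.2, -76.5, 8) mm. The roller (14 mm in diameter) is 50 mm from it.
- lever_knob (a point): Middle of the black upright knob on the lever's arm: 14 mm in diameter, 30 mm tall, 62 mm from the pivot axis; its middle is 49 mm and its top 64 mm above the desk, the arm's top 29 mm, the plate's top 22 mm.
- coverslip_box: Bystander: small light-blue lidded box, 32 x 32 x 25 mm, origin under its centre; leave it alone.
- slide_mailer: Bystander: flat white plastic mailer, 37 x 84 x 13 mm, origin under its centre; leave it alone.
- lens_cleaner: Bystander: clear pump bottle, 35 mm wide and 108 mm tall, origin under its centre; leave it alone.

How it is judged:
On the way, in this order (a step that is already met when the one before it is completed fails the run):
1. the lever is swung clear of the plate's way (value of joint lever above 0.5 rad), for 0.2 s.
2. with the lever still clear, the plate is slid into the bay to within 10 mm of the back stop (value of joint lever above 0.4 rad and x of plate in the frame of bay above -0.01 m and z of plate in the frame of bay below 0.003 m), for 0.2 s.
At the end, for the whole second after the job is handed in: The plate lies flat in the bay, its origin within 1.8 mm of site bay along both horizontal axes of the holder and square to it within 0.03 rad, at rest, and the lever is shut (below 0.06 rad) (x of plate in the frame of bay between -0.0018 and 0.0018 m and y of plate in the frame of bay between -0.0018 and 0.0018 m and z of plate in the frame of bay between -0.002 and 0.002 m and angle between the x axis of plate and the x axis of holder, either way round below 0.03 rad and value of joint lever below 0.06 rad and linear speed of plate below 0.01 m/s and velocity of joint lever below 0.05 rad/s); the robot touches nothing.
It fails at once if the robot presses on the plate with more than 12 N (contact force between the arm and plate above 12 N).
It fails at once if the fingers press on the plate with more than 12 N (contact force between the fingers and plate above 12 N).
It fails at once if the adapter or its lever is pressed against the plate with more than 15 N (contact force between holder and plate above 15 N).
It fails at once if the plate is lifted more than 6 mm off the adapter's floor or tipped (z of plate in the frame of bay above 0.006 m or angle between plate's own z axis and vertical above 0.1 rad).
It fails at once if a bystander is moved more than 15 mm (distance of any of coverslip_box, slide_mailer, lens_cleaner from where it was at the start of the episode above 0.015 m).
It also fails if it takes over 58 s, if anything falls off the work surface, if the arm or the gripper's body presses on something with over 40 N, if the wrist force passes 120 N, or if a joint passes its speed limit or range.

### The arm

A 6-joint arm with a two-finger parallel gripper is mounted at the origin on a cart in front of the work surface, level with it; the furniture and walls round the work are solid. World frame = base frame: x ahead of the robot, y to its left, z up, the work surface at z = 0. Lengths are in m, angles in rad, forces in N, time in s.
With the tool pointing down it reaches from about 0.325 to 0.9 m from the base axis. Payload 3.5 kg.
Tool frame: the origin (TCP) lies midway between the tips of the shut fingers; the grasp point (between the pads) lies 19 mm behind it; z points along the fingers, y is the direction in which the jaws open and shut (so a half turn about z gives the same grasp; the last joint's range is limited). The gripper opens to 85 mm and grips with 20 to 120 N. Pads are 22 mm wide; open, the fingers measure 114 mm over their backs; the gripper's body (76 mm by 85 mm) begins 54 mm behind the grasp point. The pads swing forward as they close: fully open they stand 13 mm farther back than shut.
Start: joints at [1.02, 0.276, -0.026, 1.268, 0, 1.467], TCP at [0.271, 0.563, 0.231] pointing down, gripper open.
Joint ranges: [-3.12, 3.12], [-0.85, 1.88], [-1.08, 1.24], [-1.95, 2.15], [-1.57, 1.53], [-3.14, 3.14]. Speed limits (rad/s): [2.57, 2.57, 3.14, 3.14, 3.14, 3.14].

### API

Orientations are given as a unit quaternion [x, y, z, w].
In Python, from bench import r, snapshot, camera_model gives the robot as it stands. Calls block until the motion is done:
- r.movep(position, orientation): joint-space move of the TCP to a pose.
- r.movel(position, rot=None, feed=0.15): straight line of the TCP; rot=None keeps the orientation; feed is the mean speed in m/s.
- r.set_joints(angles): joint-space move.
- r.release() and r.grab(): open the fingers fully, or close them until they stop; the grip force is fixed at half the most.
- r.dwell(seconds).
- r.solve_ik(position, orientation): joint angles nearest the present ones, or None.
- r.read_state(): the state.
- snapshot(name): name is "scene" or "top" or "wrist"; returns the picture (400x640x3 uint8, red, green, blue); there is no depth.
- camera_model(name): a dict with "fx", "fy", "cx", "cy" (pixels), "world_from_camera" (4x4, takes a point from camera to world coordinates); the wrist camera has in their place "tool_from_camera" (4x4, takes a point from camera to tool coordinates, whose origin is the TCP and whose axes are the flange's). Camera axes: x right, y down, z forward; pixel columns grow to the right and rows downward; lengths in m; the calibration is good to about 2 mm. A picture is of the moment at which its call begins: read the wrist's pose just before it. camera_model takes no time and is no camera call.
A pose or a line that the arm cannot do raises r.PlanningError and nothing moves.
- r.job_done(): hands the job in, once; it reports no verdict.
The state is a dict: "clock": time; "joint_positions": joint angles; "joint_vel": joint speeds; "effort": joint torques, N m; "tcp_pos": TCP position; "ee_rot": TCP orientation; "ft_force": force on the tool from outside, world axes, zero at the start; "torque": the same for the moment, N m; "grip_width": finger opening in m.
Only numpy, scipy, OpenCV 4.12 (cv2) and the standard library are available. Lean on these libraries where they do the work, as an engineer would, in place of code of your own. Each camera call takes 0.05 s, during which the arm holds its last target. There are 200 camera calls.

## Working session

There is one attempt and no reset: what is moved stays moved. The work goes in short steps, each a Python script; the robot and the scene stay as the last script left them, time stands still between calls to the robot, and variables do not carry over. Pictures are saved under pics/ and viewed, about 8 in all and at most 12, crops included, and the job is handed in when it is done.

```bash
mkdir -p pics; ls; python3 - <<'E'
from bench import r, snapshot, camera_model
import cv2
for n in ("scene","top"):
    cv2.imwrite(f"pics/{n}0.png", cv2.cvtColor(snapshot(n),cv2.COLOR_RGB2BGR)); m=camera_model(n); print(n,m)
print(camera_model("wrist")); print(r.read_state())
E
```

```text
pics
scene {'fx': 373.7988680628782, 'fy': 373.7988680628782, 'cx': 316.143058686748, 'cy': 200.48555584303904, 'world_from_camera': array([[-0.81926949, -0.35196932,  0.45267549,  0.07307215],
       [-0.57323259,  0.48316649, -0.66178134,  0.52892973],
       [ 0.0142091 , -0.80166561, -0.59760385,  0.60124377],
       [ 0.        ,  0.        ,  0.        ,  1.        ]])}
top {'fx': 463.4090301251608, 'fy': 463.4090301251608, 'cx': 321.98706870855744, 'cy': 193.00523853730746, 'world_from_camera': array([[ 1.99890921e-03, -9.90932589e-01,  1.34345106e-01,
         3.35184641e-01],
       [-9.99871677e-01,  1.54814820e-04,  1.60189218e-02,
        -9.46766219e-02],
       [-1.58944703e-02, -1.34359887e-01, -9.90805120e-01,
         1.27138134e+00],
       [ 0.00000000e+00,  0.00000000e+00,  0.00000000e+00,
         1.00000000e+00]])}
{'fx': 286.13467685203824, 'fy': 286.13467685203824, 'cx': 319.54478609438144, 'cy': 199.54669720421427, 'tool_from_camera': array([[ 1.77635750e-03, -9.46627553e-01, -3.22324558e-01,
         8.28465522e-02],
       [ 9.99998051e-01,  1.95925742e-03,
[... 197 characters left out ...]
1.00000000e+00]])}
{'clock': 0.1, 'joint_positions': array([ 1.01961471e+00,  2.77061777e-01, -2.77670813e-02,  1.26800392e+00,
        6.25461221e-06,  1.46739859e+00]), 'joint_vel': array([ 0.00118171, -0.00019423,  0.00379389,  0.0009437 ,  0.0003174 ,
       -0.00138211]), 'effort': array([ 2.92315926e-04, -4.46706963e+01,  2.96128696e+01,  8.45133589e-03,
       -4.15462830e-05,  1.18742588e-05]), 'tcp_pos': array([0.27023342, 0.56276232, 0.23025752]), 'ee_rot': array([ 2.22025982e-01,  9.75040218e-01, -9.63167881e-04, -3.30297495e-04]), 'ft_force': array([ 1.21045114, -0.38482456, -0.28568796]), 'torque': array([ 0.03498599,  0.0484479 , -0.01488914]), 'grip_width': 0.0853585672701488}
```

View pics/top0.png

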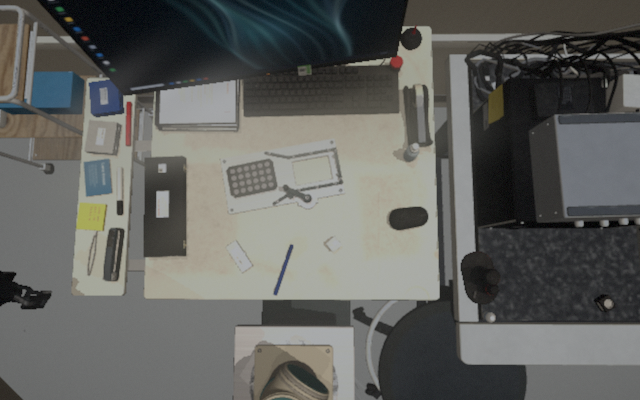

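View pics/scene0.png

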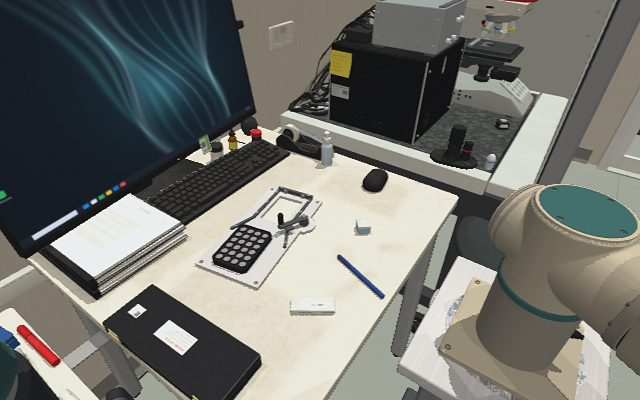

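The top view shows the adapter at about (283,176), loading direction to the right and slightly up. The plate is at (251,178), the lever at (295,195), the box at (332,243), the mailer at (239,257) and the bottle at (412,152). Next I'll take two close wrist views.

```bash
cat > h.py <<'E'
from bench import r, snapshot, camera_model
import numpy as np, cv2, json
from scipy.spatial.transform import Rotation as R
def q(phi): return [np.cos(phi/2),np.sin(phi/2),0,0]   # tool down, tool x at angle phi
def wcam():
    s=r.read_state(); T=np.eye(4); T[:3,:3]=R.from_quat(s["ee_rot"]).as_matrix(); T[:3,3]=s["tcp_pos"]
    m=camera_model("wrist"); return m, T@m["world_from_camera"] if "world_from_camera" in m else T@m["tool_from_camera"]
def ray(m,W,uv):
    d=W[:3,:3]@np.array([(uv[0]-m["cx"])/m["fx"],(uv[1]-m["cy"])/m["fy"],1]); return W[:3,3],d
def atz(m,W,uv,z):
    o,d=ray(m,W,uv); return o+d*(z-o[2])/d[2]
def proj(m,W,p):
    c=np.linalg.inv(W)@np.append(p,1); return np.array([m["fx"]*c[0]/c[2]+m["cx"],m["fy"]*c[1]/c[2]+m["cy"]])
def shot(name):
    m,W=wcam(); im=cv2.cvtColor(snapshot("wrist"),cv2.COLOR_RGB2BGR); cv2.imwrite(f"pics/{name}.png",im); np.save(f"pics/{name}.npy",W); return m,W,im
E
python3 - <<'E'
from h import *
m=camera_model("top"); W=m["world_from_camera"]
for n,uv in dict(c=(283,176),plate=(251,178),knob=(283,188),mail=(239,257),box=(332,243),bott=(412,152)).items(): print(n,atz(m,W,uv,.01).round(3))
c=atz(m,W,(283,176),.01)
phi=np.radians(188)
r.movep([c[0]-.03,c[1]+.05,.17],q(phi)); shot("w1")
r.movel([c[0]-.03,c[1]-.05,.17]); shot("w2"); s=r.read_state(); print(s["clock"],s["joint_positions"])
E
```

```text
c [0.554 0.034 0.01 ]
plate [0.548 0.122 0.01 ]
knob [0.52  0.033 0.01 ]
mail [0.332 0.15  0.01 ]
box [ 0.37  -0.102  0.01 ]
bott [ 0.621 -0.324  0.01 ]
2.9833 [-1.53646436e-01  1.39971862e-01 -3.30226185e-01  1.10084595e+00
  3.88273682e-04 -2.94075257e-01]
```

View pics/w1.png

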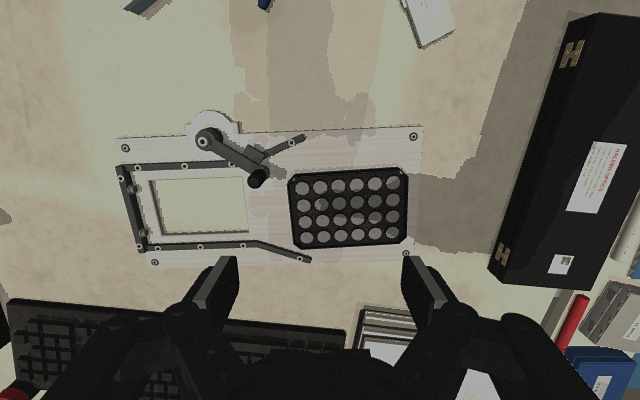

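View pics/w2.png

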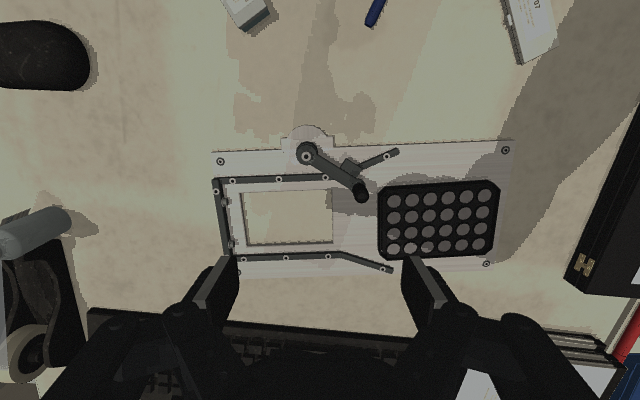

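w1 shows the tray's corner screws at (124,148), (413,136), (405,254) and (154,262), the lever pivot at (204,138), the knob top at (256,181), and the plate spanning about (288..408, 168..248). w2 shows the same things shifted: pivot (306,152), knob (361,195), screws (221,160), (505,150) and (486,263). I'll fit the holder to these and check it with an overlay.

```bash
cat > fit.py <<'E'
from h import *
from scipy.optimize import least_squares
m=camera_model("wrist"); Ws=[np.load("pics/w1.npy"),np.load("pics/w2.npy")]
P=dict(pivot=((204,138),(306,152)),knob=((256,181),(361,195)),s1=((124,148),(221,160)),s2=((413,136),(505,150)),s3=((405,254),(486,263)),
 pl_a=((289,177),(379,190)),pl_b=((408,242),(496,253)))
X={}
for n,uvs in P.items():
    A=np.zeros((3,3));b=np.zeros(3)
    for W,uv in zip(Ws,uvs):
        o,d=ray(m,W,uv); d/=np.linalg.norm(d); M=np.eye(3)-np.outer(d,d); A+=M;b+=M@o
    X[n]=np.linalg.solve(A,b); print(n,X[n].round(4))
# fit holder (x,y,yaw): screws symmetric offsets unknown -> use tray corners, knob, pivot
obs=[(0,(116,138),(152,-80,8)),(0,(422,125),(-172,-80,8)),(0,(256,181),(4.4,-32.7,64)),(0,(204,138),(48.2,-76.5,30)),
     (1,(361,195),(4.4,-32.7,64)),(1,(306,152),(48.2,-76.5,30)),(1,(514,138),(-172,-80,8)),(1,(212,152),(152,-80,8))]
def H(p,h): c,s=np.cos(p[2]),np.sin(p[2]); h=np.array(h)/1000; return np.array([p[0]+c*h[0]-s*h[1],p[1]+s*h[0]+c*h[1],h[2]])
if __name__=="__main__":
    f=lambda p: np.concatenate([proj(m,Ws[k],H(p,h))-uv for k,uv,h in obs])
    s=least_squares(f,[.554,.034,-1.43],loss="soft_l1"); print(s.x,s.fun.reshape(-1,2).round(1))
    np.save("holder.npy",s.x)
    im=cv2.imread("pics/w1.png"); x0,y0,k=95,90,2.2
    im=cv2.resize(im[y0:290,x0:440],None,fx=k,fy=k,interpolation=cv2.INTER_CUBIC)
    t=lambda h: tuple(int(v) for v in ((proj(m,Ws[0],H(s.x,h))-[x0,y0]+.5)*k))
    L=[[(-172,-80,8),(152,-80,8),(152,78,8),(-172,78,8),(-172,-80,8)],[(14,43,14),(148,43,14)],[(14,43,14),(-50,68,14)],[(14,-46,14),(148,-46,14)],[(14,-46,14),(-50,-71,14)],[(48.2,-76.5,29),(4.4,-32.7,29),(4.4,-32.7,64)]]
    for l in L:
        for a,b in zip(l,l[1:]): cv2.line(im,t(a),t(b),(0,0,255),1)
    cv2.imwrite("pics/ov1.png",im)
E
python3 fit.py
```

```text
pivot [ 0.4903 -0.0336  0.0287]
knob [0.5195 0.024  0.0522]
s1 [ 0.5145 -0.1216  0.0132]
s2 [0.4614 0.1745 0.0078]
s3 [0.5964 0.1982 0.0096]
pl_a [0.5234 0.0511 0.0089]
pl_b [0.5716 0.1896 0.0301]
[ 0.55709066  0.02996825 -1.38553263] [[-1.6 -1.1]
 [ 3.9 -1.9]
 [-8.   9. ]
 [ 1.8  0.5]
 [-4.2 10. ]
 [ 2.   1.4]
 [ 5.1 -0.7]
 [-1.2 -1.1]]
```

View pics/ov1.png

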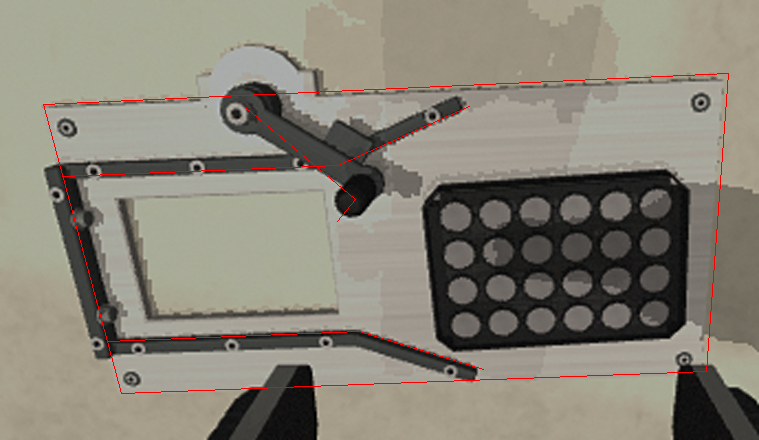

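The overlay fits the tray and rails to about 2 mm. The lever is a little off shut, its arm at (240,113) to (370,180), so I'll fit its angle too, along with the plate's top outline.

```bash
cat > fit2.py <<'E'
from fit import *
u=lambda x,y:(x/2.2+95-.5,y/2.2+90-.5)
obs=[(0,u(45,105),(152,-80,8)),(0,u(724,79),(-172,-80,8)),(0,u(122,393),(152,78,8)),(0,u(708,371),(-172,78,8)),(0,u(358,331),(14,43,14)),(0,u(478,368),(-50,68,14)),
 (0,u(237,113),(48.2,-76.5,29)),(1,(306,152),(48.2,-76.5,29)),(1,(514,140),(-172,-80,8)),(1,(212,152),(152,-80,8))]
kn=[(0,u(354,200)),(1,(361,195))]
f=lambda p: np.concatenate([proj(m,Ws[k],H(p,h))-uv for k,uv,h in obs]+[proj(m,Ws[k],H(p,(48.2+62*np.cos(p[3]),-76.5+62*np.sin(p[3]),60)))-uv for k,uv in kn])
s=least_squares(f,[.554,.034,-1.39,2.5],loss="soft_l1"); print(s.x,"lever",s.x[3]-np.radians(135)); print(s.fun.reshape(-1,2).round(1))
hp=s.x; np.save("holder.npy",hp)
def toH(p): c,s_=np.cos(hp[2]),np.sin(hp[2]); d=p[:2]-hp[:2]; return 1000*np.array([c*d[0]+s_*d[1],-s_*d[0]+c*d[1]])
E_=[(u(450,348),1,43),(u(668,337),1,43),(u(426,205),0,64),(u(436,330),0,64),(u(690,190),0,-64),(u(687,320),0,-64)]
pts=[(toH(atz(m,Ws[0],uv,.022)),a,v) for uv,a,v in E_]
def g(p):
    c,s_=np.cos(p[2]),np.sin(p[2]); Rm=np.array([[c,s_],[-s_,c]]); return [ (Rm@(x-p[:2]))[a]-v for x,a,v in pts]
s=least_squares(g,[-90,0,0]); print("plate in holder",s.x,np.round(s.fun,1))
E
python3 fit2.py | tail -16
```

```text
pl_a [0.5234 0.0511 0.0089]
pl_b [0.5716 0.1896 0.0301]
[ 0.55822843  0.02852264 -1.38662789  2.53969512] lever 0.18350062613304718
[[-1.8  0.4]
 [ 0.7 -1.2]
 [-1.4  0.7]
 [-2.   0.9]
 [-0.6  1.1]
 [ 1.2  1.3]
 [ 2.5 -1.6]
 [ 0.5  2.1]
 [ 3.4 -1.6]
 [-2.5 -0.4]
 [-1.2 -0.2]
 [ 1.4  0.4]]
plate in holder [-9.21334460e+01  5.50064579e+00  1.58385699e-02] [-0.1  0.1 -1.2 -0.2  1.3  0. ]
```

```bash
cat >> h.py <<'E'
hp=np.load("holder.npy")
def HW(x,y,z):
    c,s=np.cos(hp[2]),np.sin(hp[2]); return np.array([hp[0]+(c*x-s*y)/1e3,hp[1]+(s*x+c*y)/1e3,z/1e3])
def inH(p):
    c,s=np.cos(hp[2]),np.sin(hp[2]); d=np.array(p[:2])-hp[:2]; return 1e3*np.array([c*d[0]+s*d[1],-s*d[0]+c*d[1]])
A0=np.radians(135)
def knob(a,z): return HW(48.2+62*np.cos(A0+a),-76.5+62*np.sin(A0+a),z)
def kq(a): return q(A0+a+hp[2]+np.pi)
def st(t=""):
    s=r.read_state(); print(t,round(s["clock"],2),"H",inH(s["tcp_pos"]).round(1),"z",round(1e3*s["tcp_pos"][2],1),"F",s["ft_force"].round(1),"w",round(1e3*s["grip_width"],1)); return s
E
python3 - <<'E'
from h import *
a=.1835
r.movep(knob(a,110),kq(a)); r.movel(knob(a,35),feed=.15); st("down")
r.grab(); s=st("grab")
d=inH(s["tcp_pos"])-[48.2,-76.5]; print(np.hypot(*d),np.arctan2(d[1],d[0])-A0)
for t in np.linspace(a,1.08,6)[1:]:
    r.movel(knob(t,35),kq(t),feed=.06); st(round(t,2))
E
```

```text
down 4.53 H [ -2.6 -40.8] z 35.5 F [0.4 0.4 0.5] w 85.5
grab 5.2 H [ -2.8 -40.9] z 35.5 F [-0.7  1.   4.1] w 11.8
62.175631238078125 0.17650341678656023
0.36 5.53 H [ -8.4 -51.2] z 35.4 F [-2.1  0.1  6.9] w 11.9
0.54 5.87 H [-11.9 -61.6] z 35.4 F [-2.4  0.   6. ] w 11.9
0.72 6.2 H [-13.4 -72.7] z 35.4 F [-1.4 -0.9  6.2] w 11.6
0.9 6.53 H [-13.  -83.7] z 35.5 F [-1.3 -0.8  6.6] w 11.7
1.08 6.87 H [-10.7 -94.6] z 35.4 F [-2.1 -1.5  5.2] w 11.7
```

```bash
python3 - <<'E'
from h import *
r.release(); r.movel(knob(1.08,120),feed=.2); st("up")
Q=q(hp[2]+np.pi/2+np.pi)
r.movep(HW(-190,9,110),Q); r.grab()
shot("w3"); 
im=cv2.imread("pics/w3.png"); 
r.movel(HW(-190,9,12),feed=.12); s=st("down"); shot("w4")
im=np.hstack([cv2.resize(cv2.imread(f"pics/w{k}.png"),(400,250),interpolation=cv2.INTER_AREA) for k in (3,4)]); cv2.imwrite("pics/v34.png",im)
E
```

```text
up 8.14 H [-11.2 -94.8] z 119.7 F [-0.4 -0.5 -1.1] w 85.5
down 11.85 H [-190.1    9.8] z 12.7 F [-0.3  0.6  0.4] w 0.0
```

View pics/v34.png

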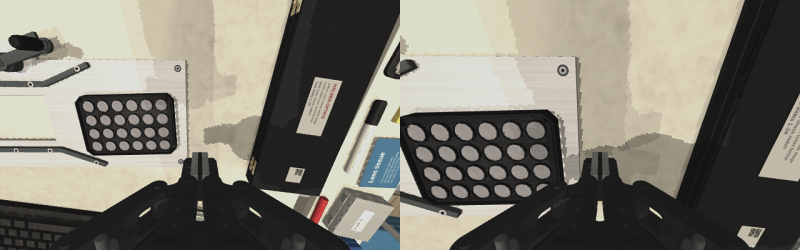

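The left half shows the lever swung open at (25,45) and the plate undisturbed. The right half shows the closed tips at (600,155), just behind the rear edge and beyond the tray end at x=578. Now I'll push in steps with force watching.

```bash
cat >> h.py <<'E'
ex=np.array([np.cos(hp[2]),np.sin(hp[2]),0]); ey=np.array([-ex[1],ex[0],0])
def push(xs,y,z,feed,stop,base):
    for x in xs:
        r.movel(HW(x,y,z),feed=feed); s=r.read_state(); F=s["ft_force"]-base
        print(x,round(s["clock"],1),inH(s["tcp_pos"]).round(1),"fx %.1f fy %.1f fz %.1f"%(F@ex,F@ey,F[2]))
        if np.hypot(F@ex,F@ey)>stop: print("STOP"); return False
    return True
E
python3 - <<'E'
from h import *
b=r.read_state()["ft_force"]; np.save("base.npy",b)
push([-180,-172,-165,-160,-150,-140,-130,-120,-110,-100,-92,-84,-76,-68,-60],9,11.5,.03,4,b)
shot("w5")
E
```

```text
-180 12.4 [-179.7    9. ] fx -0.2 fy -0.4 fz -1.9
-172 12.8 [-171.8    9. ] fx -0.5 fy 0.0 fz -0.4
-165 13.2 [-164.8    9. ] fx -0.6 fy -1.6 fz -1.2
-160 13.5 [-159.8    9. ] fx 0.1 fy -0.0 fz -1.3
-150 14.0 [-149.7    9. ] fx 0.3 fy -0.6 fz -1.3
-140 14.5 [-139.7    9. ] fx 0.1 fy 0.3 fz -1.1
-130 14.9 [-129.8    9. ] fx -0.3 fy 0.6 fz -0.7
-120 15.4 [-119.7    9. ] fx -0.3 fy 0.2 fz -0.4
-110 15.9 [-109.7    9. ] fx 0.6 fy 0.0 fz -0.7
-100 16.4 [-99.7   9. ] fx 0.0 fy 0.2 fz -0.7
-92 16.8 [-91.7   9. ] fx 0.3 fy 1.2 fz -0.4
-84 17.2 [-83.7   9. ] fx 0.1 fy 0.2 fz -1.7
-76 17.6 [-75.7   9. ] fx 0.1 fy -0.7 fz -1.0
-68 18.1 [-67.7   9. ] fx -0.7 fy -0.3 fz -1.1
-60 18.5 [-59.6   9.2] fx 0.7 fy 0.3 fz -1.4
```

View pics/w5.png

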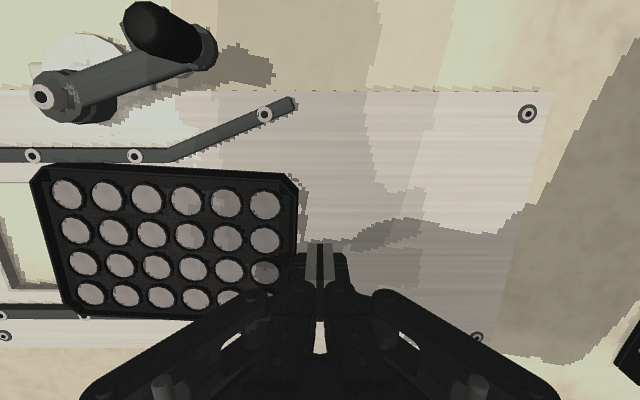

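The plate's front is in the bay with a slight clockwise yaw of about 0.05 rad, its rear edge near x=298 in the image and its top edge sloping from (50,165) to (285,178). The forces are tiny. I'll shift the contact toward −y to square it up and push on.

```bash
python3 - <<'E'
from h import *
b=np.load("base.npy")
r.movel(HW(-66,9,11.5),feed=.06); r.movel(HW(-66,-5,11.5),feed=.06)
if push([-60,-54,-48,-42,-36,-30,-25,-20,-16],-5,11.5,.03,4,b):
    push(np.arange(-14,4,1.),-5,11.5,.02,2.8,b)
shot("w6")
E
```

```text
-60 19.5 [-59.6  -4.7] fx -0.2 fy -1.2 fz -1.2
-54 19.9 [-53.7  -4.9] fx -0.0 fy -0.0 fz -1.3
-48 20.2 [-47.7  -4.9] fx 0.5 fy -0.3 fz -0.7
-42 20.6 [-41.7  -4.9] fx -0.2 fy 0.1 fz -1.1
-36 20.9 [-35.7  -4.9] fx 0.2 fy 0.2 fz -1.3
-30 21.3 [-29.7  -4.9] fx 0.2 fy 0.2 fz -0.5
-25 21.6 [-24.7  -4.9] fx -0.3 fy 0.1 fz 0.0
-20 21.9 [-19.7  -4.9] fx -0.4 fy -0.2 fz -1.1
-16 22.2 [-15.7  -4.9] fx -0.2 fy -0.3 fz -1.6
-14.0 22.4 [-13.8  -4.9] fx 0.8 fy 0.1 fz 0.0
-13.0 22.7 [-13.  -5.] fx -0.7 fy -0.7 fz -1.1
-12.0 22.9 [-11.9  -5. ] fx 1.2 fy 0.1 fz -1.4
-11.0 23.2 [-10.9  -5. ] fx 0.3 fy 0.1 fz -0.3
-10.0 23.4 [-9.9 -5. ] fx -0.5 fy 0.3 fz -1.5
-9.0 23.7 [-8.9 -5. ] fx -0.2 fy 0.8 fz -0.8
-8.0 23.9 [-7.9 -5. ] fx -0.0 fy 0.9 fz -1.9
-7.0 24.2 [-6.9 -5. ] fx -0.3 fy -0.0 fz 0.2
-6.0 24.4 [-5.9 -5. ] fx 0.4 fy -0.6 fz -1.2
-5.0 24.7 [-4.9 -5. ] fx 0.7 fy -0.0 fz -0.5
-4.0 24.9 [-3.9 -5. ] fx -0.3 fy 0.2 fz -0.4
-3.0 25.2 [-2.9 -5. ] fx -0.3 fy -0.4 fz -0.5
-2.0 25.4 [-1.9 -5. ] fx -1.0 fy -0.0 fz -0.1
-1.0 25.7 [-1. -5.] fx -1.2 fy 0.2 fz -0.6
0.0 25.9 [-0.6 -5. ] fx -2.9 fy -0.2 fz -0.6
STOP
```

View pics/w6.png

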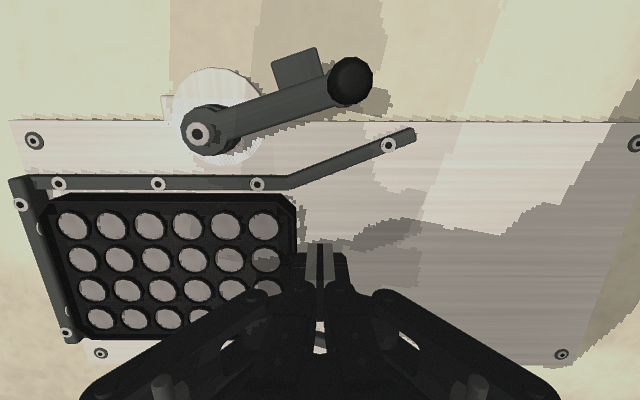

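Buttons contacted: 2.9 N at TCP x=-0.6, which puts the rear edge at about x=11, i.e. home. w6 shows the plate square in the bay, with its front edge at the stop near (45,210)–(75,335). The knob top is at (350,80). I'll back off and shut the lever, monitoring force.

```bash
python3 - <<'E'
from h import *
m=camera_model("wrist"); d=inH(atz(m,np.load("pics/w6.npy"),(350,78),.064))-[48.2,-76.5]; a=np.arctan2(d[1],d[0])-A0; a%=2*np.pi
print("knob seen r %.1f a %.3f"%(np.hypot(*d),a))
r.movel(HW(-15,-5,11.5),feed=.06); r.movel(HW(-20,-5,110),feed=.15)
r.release(); a=1.08
r.movep(knob(a,110),kq(a)); r.movel(knob(a,35),feed=.15); b=r.read_state()["ft_force"]; st("down")
r.grab(); st("grab")
for t in [.9,.72,.54,.4,.3,.22,.16,.11,.07,.04,.02,0,-.015,-.03,-.045,-.06]:
    r.movel(knob(t,35),kq(t),feed=.05); s=r.read_state(); F=s["ft_force"]-b
    d=inH(s["tcp_pos"])-[48.2,-76.5]; c=np.arctan2(d[1],d[0]); tang=-np.sin(c)*ex+np.cos(c)*ey
    print(t,round(s["clock"],1),"a %.3f r %.1f ft %.1f F %.1f"%((c-A0+9)%(2*np.pi)-9%(2*np.pi) if 0 else (c-A0+np.pi)%(2*np.pi)-np.pi,np.hypot(*d),F@tang,np.linalg.norm(F)))
    if F@tang>14: print("STOP"); break
E
```

```text
knob seen r 60.5 a 1.081
down 30.31 H [-11.  -94.1] z 35.3 F [-0.1  0.2 -0.2] w 85.4
grab 30.98 H [-11.1 -94.5] z 35.4 F [-0.5  0.4  5.4] w 12.0
0.9 31.4 a 0.887 r 62.0 ft -0.4 F 5.5
0.72 31.7 a 0.706 r 62.1 ft 0.4 F 6.2
0.54 32.1 a 0.525 r 62.2 ft -0.8 F 5.0
0.4 32.4 a 0.384 r 62.3 ft -0.2 F 5.4
0.3 32.7 a 0.286 r 62.4 ft -0.4 F 5.3
0.22 33.0 a 0.209 r 62.4 ft -0.5 F 6.0
0.16 33.2 a 0.153 r 62.5 ft 0.5 F 6.5
0.11 33.5 a 0.105 r 62.5 ft -0.2 F 6.0
0.07 33.7 a 0.066 r 62.6 ft 0.9 F 5.8
0.04 34.0 a 0.041 r 62.6 ft 1.2 F 6.6
0.02 34.2 a 0.024 r 62.6 ft 2.5 F 7.7
0 34.5 a 0.006 r 62.7 ft 2.0 F 8.2
-0.015 34.7 a -0.006 r 62.7 ft 2.5 F 7.9
-0.03 35.0 a -0.020 r 62.7 ft 2.9 F 7.8
-0.045 35.2 a -0.024 r 62.7 ft 4.3 F 9.6
-0.06 35.5 a -0.024 r 62.7 ft 6.9 F 12.8
```

The end stop shows as the angle stalling at -0.024 (my frame's offset) while the force rises. I'll release, lift and look.

```bash
cat > chk.py <<'E'
from h import *
import sys
m,W,im=shot(sys.argv[1]); x0,y0,k=150,60,2.0
im=cv2.resize(im[y0:340,x0:540],None,fx=k,fy=k,interpolation=cv2.INTER_CUBIC)
t=lambda h: tuple(int(v) for v in ((proj(m,W,HW(*h))-[x0,y0]+.5)*k))
out=[(64,-35),(64,35),(56,43),(-56,43),(-64,35),(-64,-35),(-56,-43),(56,-43),(64,-35)]
L=[[(75+x,y,22.4) for x,y in out],[(14,43,14),(148,43,14)],[(14,-46,14),(148,-46,14)],[(48.2,-76.5,29),(4.4,-32.7,29)],[(152,-80,8),(152,78,8)],[(-172,-80,8),(152,-80,8)]]
for l in L:
    for a,b in zip(l,l[1:]): cv2.line(im,t(a),t(b),(0,0,255),1)
cv2.imwrite(f"pics/{sys.argv[1]}o.png",im)
E
python3 - <<'E'
from h import *
r.release(); r.movel(knob(0,110),feed=.2); st()
r.movep(HW(60,-20,170),q(hp[2]+1.5*np.pi)); st()
E
python3 chk.py w7
```

```text
36.67 H [  4.4 -32.6] z 109.9 F [-1.   0.1  0.4] w 85.5
 37.33 H [ 59.5 -21.3] z 168.0 F [-0.5  0.1 -0.9] w 85.5
```

View pics/w7o.png

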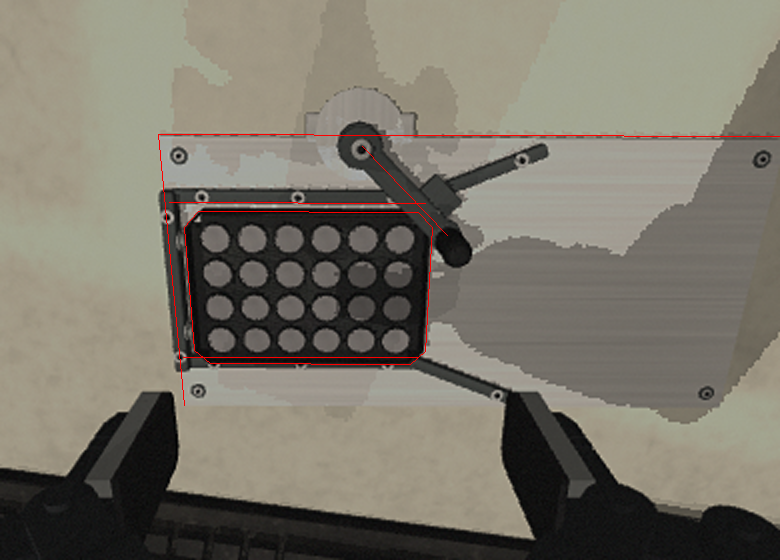

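```bash
sed -i 's/x0,y0,k=150,60,2.0/x0,y0,k=200,0,2.6/; s/im\[y0:340,x0:540\]/im[y0:220,x0:500]/' chk.py
python3 - <<'E'
from h import *
r.movel(HW(60,75,105),feed=.2); st()
E
python3 chk.py w8
python3 - <<'E'
from h import *
m=camera_model("wrist"); W=np.load("pics/w8.npy"); 
for h in [(75,0,22),(11,-43,22),(139,43,22),(4.4,-32.7,64)]: print(h,proj(m,W,HW(*h)))
E
```

```text
38.11 H [59.5 74.1] z 104.7 F [0.1 0.1 1. ] w 85.8
(75, 0, 22) [298.47925488 114.05961388]
(11, -43, 22) [387.95737593  50.68153309]
(139, 43, 22) [219.71056932 169.85211441]
(4.4, -32.7, 64) [414.45099671  58.02923975]
```

View pics/w8o.png

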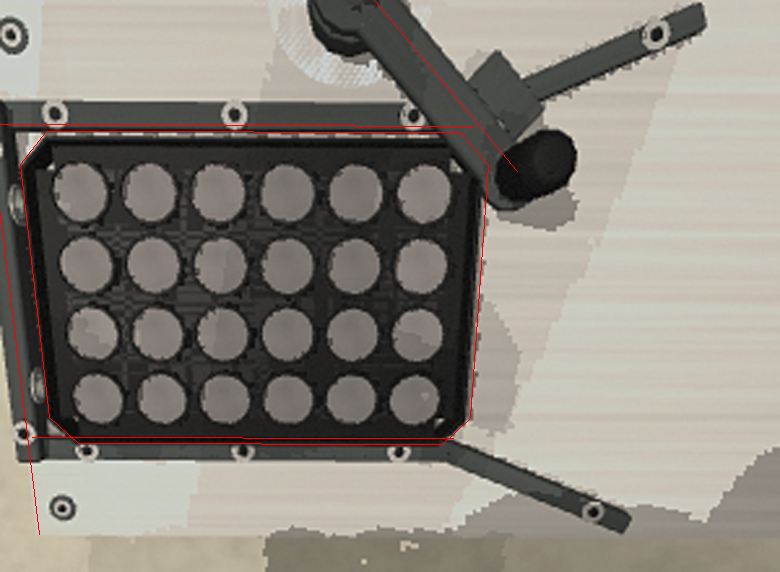

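```bash
python3 - <<'E'
from h import *
m=camera_model("wrist"); W=np.load("pics/w8.npy"); g=cv2.cvtColor(cv2.imread("pics/w8.png"),cv2.COLOR_BGR2GRAY)
P=lambda x,y,z: proj(m,W,HW(x,y,z))
for x in (45,75,110):
    print("x",x,"tray y78",P(x,78,8).round(1),"datum43",P(x,43,14).round(1)[1],"plate+43",P(x,43,22.4).round(1)[1],"plate-43",P(x,-43,22.4).round(1)[1],"rail-46",P(x,-46,14).round(1)[1], "rail-46 foot",P(x,-46,8).round(1)[1])
    c=int(P(x,0,22)[0]); 
    for a,b in ((38,62),(160,210)): print(c,a,g[a:b,c-2:c+3].mean(1).round().astype(int).tolist())
for y in (-20,0,20):
    p=P(11,y,22.4); q_=P(139,y,22.4); print("y",y,"rear",p.round(1),"front",q_.round(1)); R_=int(p[1])
    print(R_,"front",int(q_[0])-8,g[R_-1:R_+2,int(q_[0])-8:int(q_[0])+16].mean(0).round().astype(int).tolist(),"rear",int(p[0])-12,g[R_-1:R_+2,int(p[0])-12:int(p[0])+10].mean(0).round().astype(int).tolist())
E
```

```text
x 45 tray y78 [335.3 205.3] datum43 168.0 plate+43 170.2 plate-43 50.5 rail-46 47.9 rail-46 foot 49.3
338 38 [181, 115, 67, 68, 68, 67, 68, 69, 70, 68, 70, 61, 26, 70, 124, 40, 26, 16, 20, 38, 37, 37, 36, 34]
338 160 [115, 107, 64, 28, 29, 31, 29, 31, 19, 17, 32, 46, 74, 75, 75, 72, 71, 111, 200, 196, 194, 190, 191, 192, 191, 191, 192, 190, 193, 194, 189, 191, 191, 192, 195, 196, 196, 194, 192, 188, 191, 189, 185, 193, 183, 142, 132, 120, 122, 123]
x 75 tray y78 [301.4 205.2] datum43 167.9 plate+43 170.1 plate-43 50.3 rail-46 47.8 rail-46 foot 49.2
298 38 [199, 100, 73, 73, 72, 69, 72, 72, 71, 73, 74, 57, 25, 98, 92, 39, 23, 13, 27, 43, 42, 41, 42, 41]
298 160 [37, 33, 32, 31, 33, 32, 33, 33, 16, 15, 38, 57, 97, 102, 98, 89, 74, 158, 199, 197, 194, 193, 193, 193, 193, 193, 193, 192, 196, 194, 190, 191, 192, 194, 197, 196, 196, 195, 192, 190, 192, 191, 188, 193, 193, 192, 171, 172, 173, 174]
x 110 tray y78 [262.  205.1] datum43 167.8 plate+43 170.0 plate-43 50.2 rail-46 47.6 rail-46 foot 49.1
251 38 [206, 83, 74, 75, 76, 75, 76, 76, 76, 77, 77, 41, 17, 209, 82, 41, 18, 15, 40, 50, 49,
[... 342 characters left out ...]
56, 49, 18, 15, 18, 16, 30, 53, 51, 51, 51, 51, 50, 58, 74, 70, 60] rear 373 [38, 36, 37, 36, 36, 38, 28, 15, 18, 19, 37, 74, 133, 130, 125, 188, 187, 187, 188, 166, 166, 167]
y 0 rear [383.6 114.3] front [213.3 113.9]
114 front 205 [83, 80, 66, 41, 32, 33, 30, 40, 40, 27, 16, 17, 16, 29, 48, 47, 48, 48, 48, 48, 53, 68, 61, 60] rear 371 [37, 37, 35, 36, 35, 36, 28, 17, 17, 23, 36, 77, 125, 131, 127, 189, 188, 187, 186, 186, 186, 186]
y 20 rear [381.6 141.2] front [216.3 140.8]
141 front 208 [81, 83, 68, 47, 31, 56, 51, 48, 37, 25, 16, 14, 16, 27, 42, 41, 41, 41, 41, 41, 42, 40, 41, 42] rear 369 [29, 30, 29, 30, 30, 30, 25, 18, 19, 18, 28, 71, 108, 172, 169, 167, 167, 167, 166, 166, 166, 166]
```

```bash
python3 - <<'E'
from h import *
r.dwell(.2); st(); r.job_done()
E
```

```text
38.36 H [60.2 74.8] z 106.1 F [-0.7  0.4  0.6] w 85.5
the job is handed in; nothing more can be done
```

The plate is in the bay against the back stop, the lever is shut behind it, and I handed the job in at 38.4 s of the 58 s allowed. No verdict is reported.

**What I did:**
- I gripped the knob and swung the lever open to about 1.08 rad.
- I then slid the plate along the floor with closed fingertips on its rear edge. The measured force stayed near 1 N until the sprung buttons stopped it at about 3 N.
- During the slide it picked up about 0.05 rad of yaw. I moved the contact point sideways once to square it.
- I swung the lever back until it stalled on its end stop. The force along its swing rose to about 7 N while the angle stood still at -0.024 rad.

**Last checks, from the final wrist picture:**
- **Position:** the plate is about 0.5 mm from home in x and within about 0.8 mm in y. No floor shows at the datum rail.
- **Squareness:** yaw is below about 0.01 rad.
- **Lever and robot:** the lever arm lies along its shut direction, and the gripper is open and clear of everything.

**Disagreements:**
- The holder fit disagrees with the last image by 1 to 2 mm in places, so those offsets are only good to about 1 mm. I took the end-stop reading of -0.024 rad as zero.
- The knob gripped at 12 mm rather than its stated 14 mm.
- At the start the lever was about 0.18 rad open, not fully shut.
- I did not re-measure the bystanders at the end. I planned every path to stay clear of them.

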